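# Pack the craft-class caddy

### The arm

A 6-joint arm with a two-finger parallel gripper is mounted at the origin on the work surface. World frame = base frame: x ahead of the robot, y to its left, z up, the work surface at z = 0. Lengths are in m, angles in rad, forces in N, time in s.
With the tool pointing down it reaches from about 0.325 to 0.9 m from the base axis. Payload 6.1 kg.
Tool frame: the origin (TCP) lies midway between the tips of the shut fingers; the grasp point (between the pads) lies 19 mm behind it; z points along the fingers, y is the line along which they close (so a half turn about z gives the same grasp; the last joint's range is limited). The gripper opens to 85 mm and grips with 20 to 120 N. Pads are 22 mm wide; open, the fingers measure 114 mm over their backs; the gripper's body (76 mm by 85 mm) begins 54 mm behind the grasp point. The pads swing forward as they close: fully open they stand 13 mm farther back than shut.
Start: joints at [0.981, 0.22, 1.526, -0, 1.395, -0.126], TCP at [0.28, 0.559, 0.231] pointing down, gripper open.
Joint ranges: [-2.98, 2.98], [-0.91, 2.08], [0.09, 2.57], [-1.24, 4.39], [0.2, 2.65], [-2.68, 2.68]. Speed limits (rad/s): [2.57, 2.57, 3.01, 3.14, 3.14, 3.14].

### API

Orientations are given as [roll, pitch, yaw] about the fixed x, y, z axes, in that order (R = Rz(yaw) Ry(pitch) Rx(roll)).
In Python, from plant import movep, move_l, set_joints, gripper_to, hold, inverse_kinematics, observe, get_image, get_calibration, Unreachable, job_done gives the robot as it stands. Calls block until the motion is done:
- movep(position, orientation): joint-space move of the TCP to a pose.
- move_l(position, feed=0.15, rotation=None, max_force=None): straight line of the TCP; rotation=None keeps the orientation; feed is the mean speed in m/s. With max_force (N) it stops when the force on the tool has changed by that much, and returns True; else False.
- set_joints(angles): joint-space move.
- gripper_to(opening, f_grip=None): finger opening in m; f_grip is the grip in N (None keeps the last); returns when the fingers have stopped.
- hold(seconds).
- inverse_kinematics(position, orientation): joint angles nearest the present ones, or None.
- observe(): the state.
- get_image(name): name is "side" or "top" or "wrist"; returns (picture, depth): 384x512x3 uint8, red, green, blue; 384x512 float32, m along the optical axis (not along the pixel's ray), 0 where there is no reading.
- get_calibration(name): a dict with "intrinsics" (3x3 intrinsics, pixels), "world_from_camera" (4x4, takes a point from camera to world coordinates). Camera axes: x right, y down, z forward; pixel columns grow to the right and rows downward; lengths in m; the calibration is good to about 2 mm. The wrist camera is an equidistant fisheye: a pixel r from the principal point sees the ray r / f radians off the axis. A picture is of the moment at which its call begins: read the wrist's pose just before it. get_calibration takes no time and is no camera call; for the wrist camera it gives the pose at the moment of the call.
A pose or a line that the arm cannot do raises Unreachable and nothing moves.
- job_done(): hands the job in; it is judged then, once.
The state is a dict: "time_s": time; "q": joint angles; "joint_velocities": joint speeds; "joint_torque": joint torques, N m; "eef_pos": TCP position; "tcp_rot": TCP orientation; "ft_force": force on the tool from outside, world axes, zero at the start; "torque": the same for the moment, N m; "opening": finger opening in m; "grasp_force": force on a finger pad.
Only numpy, scipy, OpenCV 4.12 (cv2) and the standard library are available. Lean on these libraries where they do the work, as an engineer would, in place of code of your own. Each camera call takes 0.05 s, during which the arm holds its last target. There are 200 camera calls.

### The job

Pack the wooden caddy away after the craft class: stand every tipped white bottle upright on its foot in the felt-lined lane, with the jar that stands there still upright in the lane too, and slide both tape rolls up off the spindle and lay them flat in the caddy's tray. When all that is packed, and only then, slide the lane's end stop fully home. Leave the other things on the table where they are.

Things in the scene. Friction and masses are not known exactly. Their poses are not given: they have to be found in the camera images.
- caddy: wooden caddy fixed on the table. Origin: on the table, middle of its bottle lane; y runs along the lane, x away from the robot across it. The lane is a yellow felt-lined channel (floor level with the table), 80 mm wide between rails 10 mm thick, 36 mm high, from y = -260 mm (end board 18 mm high) to +260 mm (face of the end stop when home); the bare rails run on to y = 380 mm
- tray (a point): middle of the floor of the caddy's roll tray, beyond the -y end of the lane; floor level with the table; inside 160 mm along the caddy's x and 120 mm along its y, walls 10 mm thick, 15 mm high
- stop (a joint): sliding wooden end stop that closes the +y end of the lane; 0 m is fully home (at its hard stop), up to 0.09 m is drawn open along the caddy's +y; stiff, about 2 N to slide. Its plate is 76 mm wide across the lane, 14 mm thick, 50 mm high
- stop_grip (a point): grip point on the end stop's upright block, which is 30 mm (caddy x) by 24 mm (caddy y) and reaches from 47 to 97 mm above the table; this point lies on its middle at 80 mm height and moves with the stop
- bottle1: white square plastic bottle, 46 x 46 mm, with paper label; square body 95 mm high, then a round black cap 32 mm across up to 122 mm; 0.18 kg. Origin: centre of its foot (underside); its z axis runs from foot to cap. Starts tipped over, lying on one side on the table beyond the lane (may be absent)
- bottle2: white square plastic bottle, 46 x 46 mm, with paper label; square body 95 mm high, then a round black cap 32 mm across up to 122 mm; 0.18 kg. Origin: centre of its foot (underside); its z axis runs from foot to cap. Starts tipped over, lying on one side on the table beyond the lane (may be absent)
- bottle3: white square plastic bottle, 46 x 46 mm, with paper label; square body 95 mm high, then a round black cap 32 mm across up to 122 mm; 0.18 kg. Origin: centre of its foot (underside); its z axis runs from foot to cap. Starts tipped over, lying on one side on the table beyond the lane (may be absent)
- bottle4: white square plastic bottle, 46 x 46 mm, with paper label; square body 95 mm high, then a round black cap 32 mm across up to 122 mm; 0.18 kg. Origin: centre of its foot (underside); its z axis runs from foot to cap. Starts tipped over, lying on one side on the table beyond the lane (may be absent)
- jar: squat round jar, 54 mm across, 65 mm high, with a metal lid; origin at the centre of its underside, z axis up; starts standing upright somewhere in the lane and belongs there; it may be shifted along the lane
- spindle: fixed upright spindle: round dark base 90 mm across, 10 mm thick, with a steel rod 14 mm across whose top is 78 mm above the table; origin at the centre of the underside of the base
- roll1: wound paper-tape roll, 60 mm outside diameter, 26 mm bore, 30 mm high, 0.07 kg; origin at the centre of one flat face (its underside), z along the bore; starts as the lower of two stacked on the spindle
- roll2: wound paper-tape roll, 60 mm outside diameter, 26 mm bore, 30 mm high, 0.07 kg; origin at the centre of one flat face (its underside), z along the bore; starts as the upper of two stacked on the spindle
- brush_mug: white mug, 80 mm across, 95 mm high, on the table at the far left; not part of the job
- glue_tin: plain metal tin, 72 mm across, 80 mm high, at the left; not part of the job
- sanding_block: cork block 100 x 60 x 35 mm at the right; not part of the job
Things that resemble listed ones, but are neither listed nor needed, are in the scene too. What is shaped like the roll2 but green or orange is not meant.

How it is judged:
On the way, in this order (a step that is already met when the one before it is completed fails the run):
1. every bottle and the jar stand upright in the lane, both rolls lie flat in the tray, and the end stop is still open (angle between each of bottle1, bottle2, bottle3, bottle4, jar's own z axis and vertical below 0.12 rad and z of each of bottle1, bottle2, bottle3, bottle4, jar in the frame of caddy below 0.012 m and x of bottle1 in the frame of caddy between -0.032 and 0.032 m and y of bottle1 in the frame of caddy between -0.25 and 0.25 m and x of bottle2 in the frame of caddy between -0.032 and 0.032 m and y of bottle2 in the frame of caddy between -0.25 and 0.25 m and x of bottle3 in the frame of caddy between -0.032 and 0.032 m and y of bottle3 in the frame of caddy between -0.25 and 0.25 m and x of bottle4 in the frame of caddy between -0.032 and 0.032 m and y of bottle4 in the frame of caddy between -0.25 and 0.25 m and x of jar in the frame of caddy between -0.032 and 0.032 m and y of jar in the frame of caddy between -0.25 and 0.25 m and (angle between roll1's own z axis and vertical below 0.15 rad or angle between roll1's own z axis and vertical above 2.99 rad) and height (world z) of each of roll1, roll2 below 0.065 m and x of roll1 in the frame of tray between -0.07 and 0.07 m and y of roll1 in the frame of tray between -0.05 and 0.05 m and (angle between roll2's own z axis and vertical below 0.15 rad or angle between roll2's own z axis and vertical above 2.99 rad) and x of roll2 in the frame of tray between -0.07 and 0.07 m and y of roll2 in the frame of tray between -0.05 and 0.05 m and value of joint stop above 0.02 m), for 0.2 s.
2. the end stop has been slid fully home (value of joint stop below 0.006 m), for 0.2 s.
At the end, for the whole second after the job is handed in: All present bottles and the jar stand upright (0.12 rad) on the lane floor, between the rails, the end board and the home stop; both rolls lie flat in the tray, centres 10 mm or more inside its walls (may be stacked); end stop within 6 mm of home; all at rest (angle between each of bottle1, bottle2, bottle3, bottle4, jar's own z axis and vertical below 0.12 rad and z of each of bottle1, bottle2, bottle3, bottle4, jar in the frame of caddy below 0.012 m and x of bottle1 in the frame of caddy between -0.032 and 0.032 m and y of bottle1 in the frame of caddy between -0.25 and 0.25 m and x of bottle2 in the frame of caddy between -0.032 and 0.032 m and y of bottle2 in the frame of caddy between -0.25 and 0.25 m and x of bottle3 in the frame of caddy between -0.032 and 0.032 m and y of bottle3 in the frame of caddy between -0.25 and 0.25 m and x of bottle4 in the frame of caddy between -0.032 and 0.032 m and y of bottle4 in the frame of caddy between -0.25 and 0.25 m and x of jar in the frame of caddy between -0.032 and 0.032 m and y of jar in the frame of caddy between -0.25 and 0.25 m and (angle between roll1's own z axis and vertical below 0.15 rad or angle between roll1's own z axis and vertical above 2.99 rad) and height (world z) of each of roll1, roll2 below 0.065 m and x of roll1 in the frame of tray between -0.07 and 0.07 m and y of roll1 in the frame of tray between -0.05 and 0.05 m and (angle between roll2's own z axis and vertical below 0.15 rad or angle between roll2's own z axis and vertical above 2.99 rad) and x of roll2 in the frame of tray between -0.07 and 0.07 m and y of roll2 in the frame of tray between -0.05 and 0.05 m and linear speed of each of bottle1, bottle2, bottle3, bottle4, jar, roll1, roll2 below 0.03 m/s and value of joint stop below 0.006 m); the robot touches nothing.
It fails at once if a thing that is not part of the job was moved more than 30 mm (distance of any of brush_mug, glue_tin, sanding_block from where it was at the start of the episode above 0.03 m).
Of bottle1, bottle2, bottle3, bottle4 only 3 to 4 are there at a start; the rules pass over those that are not, and their reading is None.
At some moment in a run one of bottle1, bottle2, bottle3, bottle4 may be knocked a few centimetres aside while the robot is not near it.
Once in a run the grip may slacken for a moment while it holds something.
It also fails if it takes over 210 s, if anything falls off the work surface, if the arm or the gripper's body presses on something with over 40 N, if the wrist force passes 120 N, or if a joint passes its speed limit or range.

## Working session

There is one attempt and no reset: what is moved stays moved. The work goes in short steps, each a Python script; the robot and the scene stay as the last script left them, time stands still between calls to the robot, and variables do not carry over. Pictures are saved under pics/ and viewed, at most 14 in all, crops included, and the job is handed in when it is done.

```bash
ls; mkdir -p pics
python3 - <<'E'
from plant import *
import cv2,numpy as np
for n in("top","side"):
    p,d=get_image(n); cv2.imwrite(f"pics/{n}0.png",p[:,:,::-1]); np.save(f"{n}0.npy",d)
    c=get_calibration(n); print(n,np.round(c["intrinsics"],1).tolist(),np.round(c["world_from_camera"],3).tolist())
print(observe()["time_s"])
E
```

```text
pics
top [[448.0, 0.0, 249.7], [0.0, 448.0, 187.0], [0.0, 0.0, 1.0]] [[0.007, -0.992, 0.125, 0.239], [-1.0, -0.007, -0.001, -0.016], [0.002, -0.125, -0.992, 1.814], [0.0, 0.0, 0.0, 1.0]]
side [[361.1, 0.0, 254.2], [0.0, 361.1, 194.8], [0.0, 0.0, 1.0]] [[0.922, -0.262, 0.285, 0.126], [-0.387, -0.6, 0.7, -0.837], [-0.012, -0.756, -0.655, 0.859], [0.0, 0.0, 0.0, 1.0]]
0.1
```

View pics/top0.png

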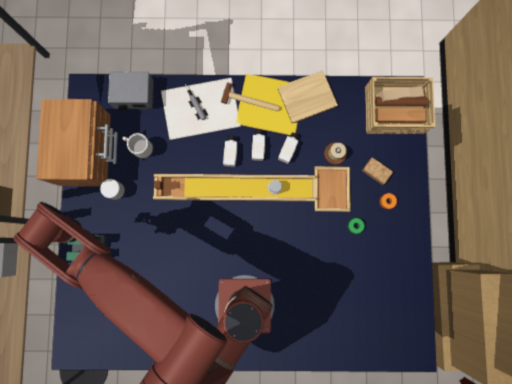

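View pics/side0.png

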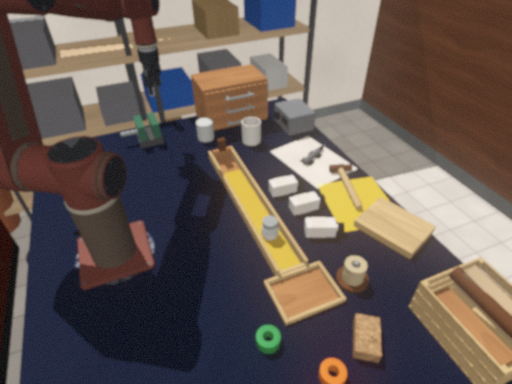

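The top view shows three white bottles lying at about (230,153), (258,148) and (288,150). The jar is at (276,187), the spindle with the rolls at (337,152), the stop at about (172,187), open, and the tray at (333,188). I'll zoom in to see which way the caps point.

```bash
cat > h.py <<'E'
from plant import *
import cv2,numpy as np
def ray(n,u,v,c=None):
    c=c or get_calibration(n); K=c["intrinsics"]; T=np.array(c["world_from_camera"])
    return T[:3,3], T[:3,:3]@np.array([(u-K[0][2])/K[0][0],(v-K[1][2])/K[1][1],1.])
def onplane(n,u,v,z):
    o,d=ray(n,u,v); return o+d*(z-o[2])/d[2]
def cloud(n,dep):
    c=get_calibration(n); K=np.array(c["intrinsics"]); T=np.array(c["world_from_camera"])
    v,u=np.indices(dep.shape); 
    P=np.stack([(u-K[0,2])/K[0,0]*dep,(v-K[1,2])/K[1,1]*dep,dep],-1)
    return P@T[:3,:3].T+T[:3,3]
E
python3 - <<'E'
from h import *
p=cv2.imread("pics/top0.png");d=np.load("top0.npy")
cv2.imwrite("pics/crop0.png",cv2.resize(p[125:235,145:365],None,fx=3.6,fy=3.6,interpolation=cv2.INTER_CUBIC))
W=cloud("top",d)
hsv=cv2.cvtColor(p,cv2.COLOR_BGR2HSV)
print("table z",np.median(W[250:280,320:400,2]))
m=((hsv[...,1]<60)&(hsv[...,2]>170)).astype(np.uint8); m[:132]=0;m[172:]=0;m[:,:215]=0;m[:,305:]=0
for c in cv2.findContours(m,0,2)[0]:
    if cv2.contourArea(c)<50: continue
    P=np.array([onplane("top",*q[0],.046)[:2] for q in c])
    r=cv2.minAreaRect((P*1000).astype(np.float32)); print("bottle",r, cv2.minAreaRect(c))
m=((hsv[...,0]>18)&(hsv[...,0]<32)&(hsv[...,1]>180)).astype(np.uint8); m[:172]=0;m[205:]=0
for c in cv2.findContours(m,0,2)[0]:
    if cv2.contourArea(c)<100: continue
    P=np.array([onplane("top",*q[0],0)[:2] for q in c])
    r=cv2.minAreaRect((P*1000).astype(np.float32)); print("felt",r)
for n,u,v in(("jar",276,187),("spindle",337,151),("b",230,150),("rail",230,176),("stop",158,187)):
    print(n,W[v,u].round(3))
E
```

```text
table z 0.0001992962645540608
bottle ((602.9302368164062, 64.19509887695312), (46.983585357666016, 99.63062286376953), 86.1445083618164) ((229.6138153076172, 152.13449096679688), (11.7094144821167, 24.415372848510742), 4.763641834259033)
bottle ((619.8800048828125, -170.382080078125), (46.45387268066406, 99.1418685913086), 67.16670989990234) ((287.9655456542969, 148.41380310058594), (11.554967880249023, 24.16038703918457), 23.198591232299805)
bottle ((628.826416015625, -47.714080810546875), (98.57791900634766, 44.28327178955078), 0.19708608090877533) ((257.5, 146.0), (24.0, 11.0), 90.0)
felt ((467.30743408203125, -200.59207153320312), (61.706153869628906, 127.30897521972656), 0.422457754611969)
felt ((477.4111328125, -50.959808349609375), (77.47846984863281, 53.01176834106445), 82.23683166503906)
jar [ 0.46  -0.121  0.066]
spindle [ 0.604 -0.361  0.079]
b [0.613 0.063 0.037]
rail [0.507 0.062 0.035]
stop [0.453 0.337 0.096]
```

View pics/crop0.png

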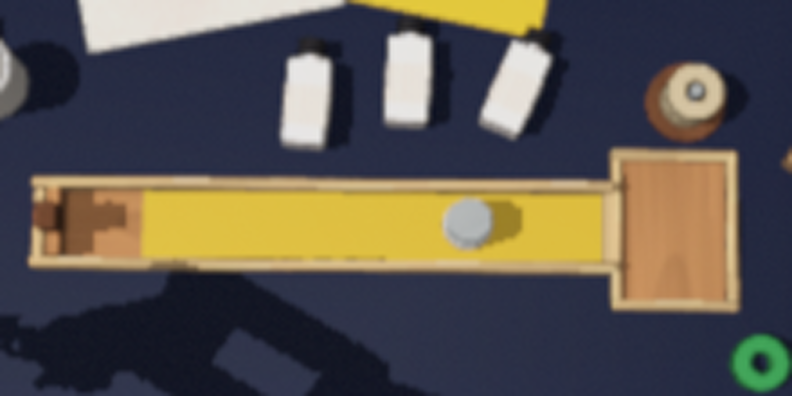

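Every cap points away from the robot (+x). The third bottle is turned about 23°. Next I'll fit the caddy frame and check reach for tilted grasps.

```bash
cat >> h.py <<'E'
from scipy.spatial.transform import Rotation as Ro
Z=np.array([0,0,1.])
def U(phi): return np.array([np.cos(phi),np.sin(phi),0])
def rpy(d,u,s):   # tool z = d, tool y horizontal, perpendicular to u, sign s
    y=s*np.cross(Z,u); return Ro.from_matrix(np.stack([np.cross(y,d),y,d],1)).as_euler('xyz')
def grasp_pose(foot,phi,s,a,h=.06,gz=.030,up=0):
    u=U(phi); d=-np.sin(a)*u-np.cos(a)*Z
    g=np.array([*foot[:2],0])+h*u+gz*Z; return g+d*(.019-up), rpy(d,u,s)
def place_pose(xy,phi,s,a,h=.06,gz=.030,up=0):
    u=U(phi); d=np.cos(a)*u-np.sin(a)*Z
    g=np.array([*xy,up])+h*Z-(gz-.023)*u; return g+d*.019, rpy(d,u,s)
E
python3 - <<'E'
from h import *
d=np.load("top0.npy");W=cloud("top",d)
z=W[...,2]
R=W[(z>.028)&(z<.043)&(W[...,0]>.39)&(W[...,0]<.53)&(abs(W[...,1])<.5)]
print("rails",cv2.minAreaRect((R[:,:2]*1000).astype(np.float32)),np.percentile(R[:,1],[.5,99.5]))
A=R[R[:,0]>.465];B=R[R[:,0]<.445]
for S in(A,B): print(len(S),np.polyfit(S[:,1],S[:,0],1),S[:,1].min(),S[:,1].max())
R=W[(z>.009)&(z<.02)&(W[...,1]<-.24)&(W[...,1]>-.46)&(W[...,0]>.34)&(W[...,0]<.56)]
print("tray",cv2.minAreaRect((R[:,:2]*1000).astype(np.float32)))
R=W[(z>.06)&(z<.07)&(W[...,1]<-.06)&(W[...,1]>-.18)&(W[...,0]>.4)&(W[...,0]<.5)]
print("jar",R.mean(0))
R=W[(z>.085)&(z<.1)&(W[...,1]>.2)&(W[...,1]<.45)&(W[...,0]>.4)&(W[...,0]<.5)]
print("stop",R.mean(0),R.min(0),R.max(0))
R=W[(z>.064)&(z<.074)&(W[...,1]<-.3)&(W[...,1]>-.42)&(W[...,0]>.55)&(W[...,0]<.68)]
print("roll",R.mean(0),R.min(0),R.max(0),cv2.minEnclosingCircle((R[:,:2]*1000).astype(np.float32)))
for lo,hi,c in((-.01,.15,1),(-.1,0,2),(-.23,-.11,3)):
    R=W[(z>.038)&(z<.052)&(W[...,1]>lo)&(W[...,1]<hi)&(W[...,0]>.53)&(W[...,0]<.72)]
    print("b",c,cv2.minAreaRect((R[:,:2]*1000).astype(np.float32)),len(R))
for a in(.3,.6,.8):
  for s in(1,-1):
    print(a,s,[inverse_kinematics(*f).round(1).tolist() if inverse_kinematics(*f) is not None else None for f in(grasp_pose((.573,-.152),-.4,s,a),grasp_pose((.555,.067),-.07,s,a),place_pose((.457,.2),0,s,a),place_pose((.457,0),0,s,a))])
E
```

```text
rails ((466.104248046875, 0.282562255859375), (107.26736450195312, 998.2050170898438), 0.8795592784881592) [-0.27774578  0.49781282]
401 [0.00249948 0.50948133] -0.4979819304933286 0.36776003386650064
431 [0.00318952 0.42137555] -0.2789831679437478 0.4989782160666173
tray ((451.1702880859375, -349.7040710449219), (216.35850524902344, 216.3424072265625), 0.06880348920822144)
jar [ 0.46733411 -0.11700327  0.06456352]
stop [0.46686335 0.34119296 0.09523966] [0.45006946 0.33035585 0.08732927] [0.48095814 0.35363258 0.09993234]
roll [ 0.61089402 -0.36412317  0.06914321] [ 0.5816992  -0.39456229  0.06405622] [ 0.6392659  -0.33516517  0.07396513] ((611.719482421875, -364.44537353515625), 30.662843704223633)
b 1 ((615.8807983398438, 63.863426208496094), (45.90985107421875, 120.46652221679688), 84.77948760986328) 239
b 2 ((640.5380859375, -47.747650146484375), (120.61842346191406, 44.50291442871094), 0.09468156099319458) 250
b 3 ((631.9481811523438, -173.8048858642578), (46.39116287231445, 119.5716552734375), 67.05850982666016) 242
0.3 1 [[-0.4, 0.7, 1.3, 0.0, 1.4, -1.6], [-0.0, 0.7, 1.4, 0.0, 1.4, -1.5], [0.6, 0.4, 2.5, 3.8, 1.1, 1.4], None]
0.3 -1 [[-0.4, 0.7, 1.3, 0.0, 1.4, 1.6], [-0.0, 0.7, 1.4, 0.0, 1.4, 1.6], [0.6, 0.4, 2.5, 3.8, 1.1, -1.7], None]
0.6 1 [[-0.4, 1.0, 1.0, 0.0, 1.8, -1.6], [-0.0, 0.9, 1.1, 0.0, 1.7, -1.5], [0.5, 0.0, 2.5, 4.1, 0.5, 1.0], None]
0.6 -1 [[-0.4, 1.0, 1.0, 0.0, 1.8, 1.6], [-0.0, 0.9, 1.1, 0.0, 1.7, 1.6], [0.5, 0.0, 2.5, 4.1, 0.5, -2.2], None]
0.8 1 [[-0.4, 1.1, 0.8, 0.0, 2.0, -1.6], [-0.0, 1.0, 0.9, 0.0, 2.0, -1.5], None, None]
0.8 -1 [[-0.4, 1.1, 0.8, 0.0, 2.0, 1.6], [-0.0, 1.0, 0.9, 0.0, 2.0, 1.6], None, None]
```

The forward-pointing placement is out of reach because it's too close to the base. I'll scan the placing headings and tilts for reachable ones.

Run:
```python
from h import *
for a in(.3,.45,.6,.7):
  for deg in range(-180,180,30):
    for s in(1,-1):
      L=[]
      for y in(.19,.09,-.01):
        q=[inverse_kinematics(*place_pose((.467,y),np.deg2rad(deg),s,a,up=k)) for k in(0,.12)]
        L.append(all(x is not None for x in q))
      if all(L): print(a,deg,s,[inverse_kinematics(*place_pose((.467,y),np.deg2rad(deg),s,a)).round(1).tolist() for y in(.19,-.01)])
```

```text
0.3 -180 1 [[0.1, 1.1, 1.1, 0.2, 2.2, 1.7], [-0.1, 1.1, 1.1, -0.1, 2.2, 1.5]]
0.3 -180 -1 [[0.1, 1.1, 1.1, 0.2, 2.2, -1.4], [-0.1, 1.1, 1.1, -0.1, 2.2, -1.7]]
0.3 -150 1 [[0.3, 1.1, 1.0, -0.2, 2.3, 1.4], [0.1, 1.0, 1.2, -0.5, 2.1, 1.2]]
0.3 -150 -1 [[0.3, 1.1, 1.0, -0.2, 2.3, -1.8], [0.1, 1.0, 1.2, -0.5, 2.1, -2.0]]
0.3 -120 1 [[0.5, 1.0, 1.2, -0.6, 2.1, 1.1], [0.3, 0.9, 1.5, -0.8, 1.9, 1.0]]
0.3 -120 -1 [[0.5, 1.0, 1.2, -0.6, 2.1, -2.0], [0.3, 0.9, 1.5, -0.8, 1.9, -2.1]]
0.3 -90 1 [[0.7, 0.9, 1.4, -0.9, 1.8, 1.0], [0.4, 0.7, 1.8, -1.1, 1.6, 1.0]]
0.3 -90 -1 [[0.7, 0.9, 1.4, -0.9, 1.8, -2.2], [0.4, 0.7, 1.8, -1.1, 1.6, -2.1]]
0.3 60 1 [[-0.5, 0.4, 2.4, 1.5, 1.3, 1.9], [-0.9, 0.5, 2.1, 1.1, 1.5, 2.0]]
0.3 60 -1 [[-0.5, 0.4, 2.4, 1.5, 1.3, -1.2], [-0.9, 0.5, 2.1, 1.1, 1.5, -1.1]]
0.3 90 1 [[-0.4, 0.6, 2.0, 1.1, 1.5, 2.1], [-0.7, 0.7, 1.8, 0.8, 1.7, 2.0]]
0.3 90 -1 [[-0.4, 0.6, 2.0, 1.1, 1.5, -1.1], [-0.7, 0.7, 1.8, 0.8, 1.7, -1.1]]
0.3 120 1 [[-0.2, 0.8, 1.6, 0.8, 1.8, 2.1], [-0.5, 0.9, 1.5, 0.5, 2.0, 2.0]]
0.3 120 -1 [[-0.2, 0.8, 1.6, 0.8, 1.8, -1.1], [-0.5, 0.9, 1.5, 0.5, 2.0, -1.2]]
[... 3172 characters left out ...]
-90 -1 [[0.6, 0.6, 1.6, -0.7, 1.5, -2.3], [0.3, 0.4, 1.9, -0.9, 1.3, -2.3]]
0.7 -60 1 [[0.7, 0.4, 1.9, -0.9, 1.2, 0.7], [0.3, 0.2, 2.2, -1.2, 0.9, 0.7]]
0.7 60 -1 [[-0.3, 0.1, 2.4, 1.2, 0.9, -0.7], [-0.8, 0.2, 2.2, 0.9, 1.2, -0.8]]
0.7 90 1 [[-0.3, 0.3, 2.1, 0.9, 1.2, 2.3], [-0.7, 0.4, 1.9, 0.7, 1.4, 2.2]]
0.7 90 -1 [[-0.3, 0.3, 2.1, 0.9, 1.2, -0.8], [-0.7, 0.4, 1.9, 0.7, 1.4, -1.0]]
0.7 120 1 [[-0.2, 0.5, 1.8, 0.6, 1.5, 2.2], [-0.5, 0.6, 1.6, 0.4, 1.7, 2.0]]
0.7 120 -1 [[-0.2, 0.5, 1.8, 0.6, 1.5, -1.0], [-0.5, 0.6, 1.6, 0.4, 1.7, -1.1]]
0.7 150 1 [[-0.0, 0.7, 1.5, 0.4, 1.7, 2.0], [-0.3, 0.7, 1.5, 0.2, 1.8, 1.8]]
0.7 150 -1 [[-0.0, 0.7, 1.5, 0.4, 1.7, -1.2], [-0.3, 0.7, 1.5, 0.2, 1.8, -1.4]]
```

Heading 180° with tilt 0.6 works for every slot. I'll add the detection and bottle routines and move the first bottle.

```bash
cat >> h.py <<'E'
PARK=[0.981,0.22,1.526,0,1.395,-0.126]; A=.6
def bottles(save=None):
    """lying bottles from the top view: list of (foot_xy, heading) ; cap side = dark end"""
    p,dep=get_image("top"); W=cloud("top",dep); z=W[...,2]
    if save: cv2.imwrite(save,p[:,:,::-1])
    roi=(W[...,0]>.525)&(W[...,0]<.74)&(W[...,1]>-.29)&(W[...,1]<.16)
    m=(roi&(z>.032)&(z<.054)).astype(np.uint8)
    n,lab,st,_=cv2.connectedComponentsWithStats(m); out=[]
    white=(p.min(2)>150)
    for i in range(1,n):
        if st[i,4]<120: continue
        R=W[lab==i][:,:2]; (c,(w,h),ang)=cv2.minAreaRect((R*1000).astype(np.float32))
        phi=np.deg2rad(ang+(90 if h>w else 0)); c=np.array(c)/1000
        wc=W[(lab==i)&white][:,:2].mean(0); 
        if (c-wc)@U(phi)[:2]<0: phi+=np.pi
        phi=(phi+np.pi)%(2*np.pi)-np.pi
        out.append((c-.061*U(phi)[:2],phi)); print("lying",out[-1][0].round(3),round(phi,3),round(w),round(h))
    return out
def upright(b,xy,s=1):
    foot,phi=b
    gripper_to(.075,60)
    movep(*grasp_pose(foot,phi,s,A,up=.10)); move_l(grasp_pose(foot,phi,s,A)[0],feed=.12,max_force=25)
    gripper_to(.03,60); o=observe(); print("grip",o["opening"],o["grasp_force"],o["eef_pos"])
    P=np.array(o["eef_pos"]); move_l(P+.18*Z,feed=.2)
    print("lift",observe()["opening"])
    movep(*place_pose(xy,np.pi,s,A,up=.15)); print("above",observe()["opening"])
    print("touch",move_l(place_pose(xy,np.pi,s,A,up=.03)[0],feed=.12),move_l(place_pose(xy,np.pi,s,A,up=-.002)[0],feed=.03,max_force=6))
    o=observe(); print("at",np.array(o["eef_pos"])-place_pose(xy,np.pi,s,A)[0],o["opening"],o["time_s"])
    gripper_to(.075); d=Ro.from_euler('xyz',o["tcp_rot"]).as_matrix()[:,2]
    move_l(np.array(o["eef_pos"])-.09*d,feed=.12); P=np.array(observe()["eef_pos"]); move_l(P+.1*Z,feed=.2)
E
python3 - <<'E'
from h import *
print("railend",onplane("top",153.3,187,.036),"tray",onplane("top",145+610/3.6,125+150/3.6,.015),onplane("top",145+740/3.6,125+310/3.6,.015))
B=bottles(); B.sort(key=lambda b:-b[0][1])
upright(B[0],(.468,.18))
set_joints(PARK); bottles("pics/t1.png"); print(observe()["time_s"])
E
```

```text
railend [0.46053766 0.36791298 0.036     ] tray [ 0.55145581 -0.28059889  0.015     ] [ 0.37130725 -0.42389704  0.015     ]
lying [ 0.58  -0.048] -0.0 45 122
lying [ 0.576 -0.15 ] -0.4 46 122
lying [0.554 0.069] -0.076 46 121
grip 0.04558098524393508 62.45418906211853 [0.60462483 0.06516087 0.01525221]
lift 0.04492794063986375
above 0.045065224398711294
touch False True
at [-2.69361383e-04 -4.46522644e-05 -6.52210887e-04] 0.04570840531188484 9.9833
lying [ 0.58  -0.048] 0.005 121 45
lying [ 0.577 -0.15 ] -0.404 46 123
13.7
```

View pics/t1.png

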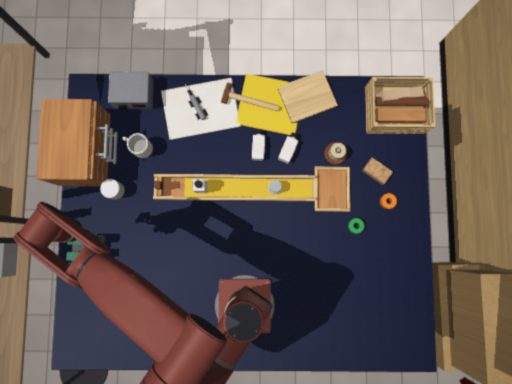

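The first bottle stands in the lane at pixel (200,186). Next are the other two.

Run:
```python
from h import *
for y in(.085,-.01):
    B=bottles(); B.sort(key=lambda b:-b[0][1])
    if not B: break
    upright(B[0],(.467,y)); set_joints(PARK)
bottles("pics/t2.png"); print(observe()["time_s"])
p,_=get_image("side"); cv2.imwrite("pics/s2.png",cv2.resize(p[100:340,150:410,::-1],None,fx=2.3,fy=2.3,interpolation=2))
```

```text
lying [ 0.58  -0.048] -0.001 45 121
lying [ 0.577 -0.15 ] -0.402 46 123
grip 0.045466567374861655 61.812851428985596 [ 0.63053808 -0.04800546  0.01539642]
lift 0.04530466190087862
above 0.045324360395288664
touch False True
at [-3.37059640e-04 -6.49119193e-05  4.53320790e-04] 0.04562238348157149 23.8917
lying [ 0.576 -0.15 ] -0.402 46 122
grip 0.045497225345932535 62.380796670913696 [ 0.62214697 -0.16967901  0.01521812]
lift 0.04504500485374061
above 0.04546548381188341
touch False True
at [-2.92303197e-04  4.05099149e-05 -1.22555425e-03] 0.04534429829239345 38.275
42.5333
```

View pics/s2.png

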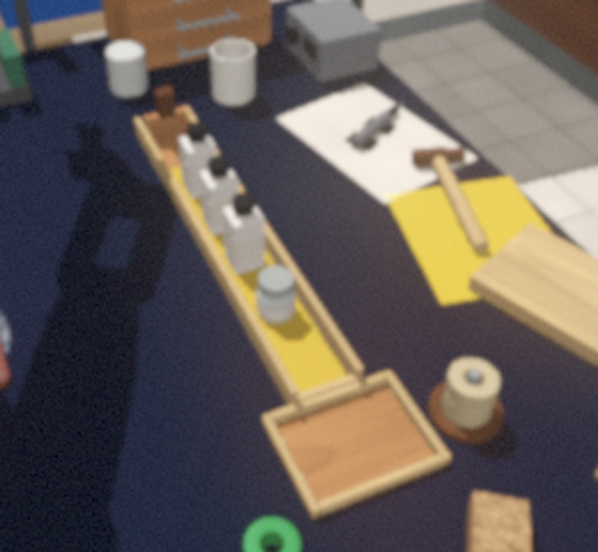

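All three bottles and the jar stand in the lane. The rolls are still on the spindle, so I'll move the upper one now.

```bash
cat >> h.py <<'E'
def roll(xy,ztcp,zbot,dst):
    r=rpy(-Z,U(0),1) 
    gripper_to(.08,50); movep([*xy,.16],r); print("down",move_l([*xy,ztcp],feed=.1,max_force=15))
    gripper_to(.04,50); o=observe(); P=np.array(o["eef_pos"]); print("grip",o["opening"],o["grasp_force"],P.round(4))
    move_l([P[0],P[1],.16],feed=.12); print("lift",observe()["opening"])
    off=P[2]-zbot
    move_l([*dst,.16],feed=.2); print("over",observe()["opening"])
    move_l([*dst,.02+off],feed=.12); print("touch",move_l([*dst,off-.001],feed=.03,max_force=5),observe()["eef_pos"][2]-off)
    gripper_to(.076); move_l([*dst,.16],feed=.2)
def rolltop(z0,save=None):
    p,dep=get_image("top"); W=cloud("top",dep); z=W[...,2]
    if save: cv2.imwrite(save,p[:,:,::-1])
    m=(abs(z-z0)<.006)&(abs(W[...,1]+.364)<.06)&(abs(W[...,0]-.611)<.06); R=W[m]
    (c,r)=cv2.minEnclosingCircle((R[:,:2]*1000).astype(np.float32)); print("rolltop",len(R),c,r,R[:,2].mean()); return np.array(c)/1000
E
python3 - <<'E'
from h import *
c=rolltop(.07)
roll(c,.035,.04,(.499,-.352))
set_joints(PARK); rolltop(.04,"pics/t3.png"); print(observe()["time_s"])
E
```

```text
rolltop 128 (612.4544677734375, -365.484619140625) 30.636245727539062 0.06989983762055962
down False
grip 0.058504671303669285 53.994705341756344 [ 0.6133 -0.3661  0.0364]
lift 0.05808838677204425
over 0.05823630677162373
touch True -3.7646141153212936e-05
rolltop 121 (612.1710815429688, -364.40765380859375) 30.244131088256836 0.03980822531876156
56.5417
```

View pics/t3.png

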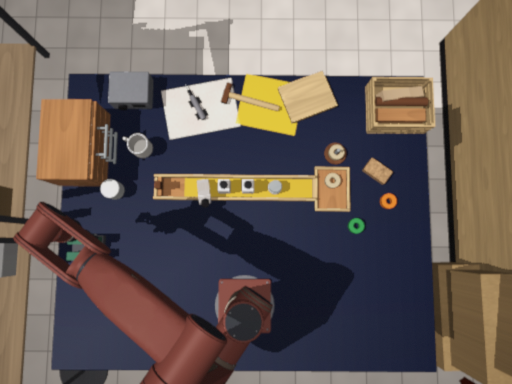

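The first roll lies in the tray at (333,181). The bottle at about (204,190) has been knocked and now leans toward the near rail. I'll finish the second roll, then inspect the bottle.

Run:
```python
from h import *
c=rolltop(.04)
roll(c,.008,.01,(.427,-.352))
set_joints(PARK); print(observe()["time_s"])
p,dep=get_image("top"); W=cloud("top",dep); z=W[...,2]
cv2.imwrite("pics/c4.png",cv2.resize(p[160:220,140:360,::-1],None,fx=3.6,fy=3.6,interpolation=2))
q,_=get_image("side"); cv2.imwrite("pics/s4.png",cv2.resize(q[130:330,190:370,::-1],None,fx=3,fy=3,interpolation=2))
print((W[176:212,192:216,2]*1000).astype(int)[::2,::2])
k=W[176:212,192:216][::2,::2]; print("x",k[0,0].round(3),k[-1,-1].round(3))
```

```text
rolltop 126 (612.0450439453125, -365.3566589355469) 30.428152084350586 0.03991883035702957
down False
grip 0.05955662479893416 54.226051568984985 [ 0.6128 -0.3659  0.0093]
lift 0.05926642934096899
over 0.059810912469461686
touch True 2.3374964468874174e-05
71.1917
[[ 31  31  33  38  25  40  34  35  34  39  43  36]
 [  2   5   0  -5   7   2  -4   0  -1  -1  -2   0]
 [  1  -5  -1  35  40  39  52  41   5  -1   4  -4]
 [  1   1  -3  54  46  50  49  51  54  -3   0   1]
 [  0  -3  -1  59  55  65  58  60  56   6   0   1]
 [  2  -3   4  68  65  67  61  66  74   3   3   0]
 [  6  -1  -3  69  72  73  74  79  84   3   2   6]
 [ -1  -2  -4  79  86  92  83  73  72  -4  10  -4]
 [ -5  -2  -1  86  88  90  89  83  95   1   1  11]
 [ -2  -1   1  96  94  92  86  94 100  11   3   8]
 [ 35  33  41  96  96  92  90  87  91  23   2   3]
 [ 38  34  38  83  86  98  96  99  74  37  33  30]
 [ -2  -2  -2   5  72 104 109 115  86  62   5   9]
 [  1   2   9  -3  76 107 106  99  96   7   4  -8]
 [ -6  -5   1  -1   0  93  97 102  94  -2  -6  -8]
 [  0   2   2   0  -2  -2  83  92   3   2  -4  -1]
 [  3  -5   4  -1  -1   6   0  -1  -2   4   5   3]
 [ -1   5  -4   2   9   5   7  -3  -1  -1   4   7]]
x [0.507 0.215 0.031] [0.372 0.126 0.007]
```

View pics/c4.png

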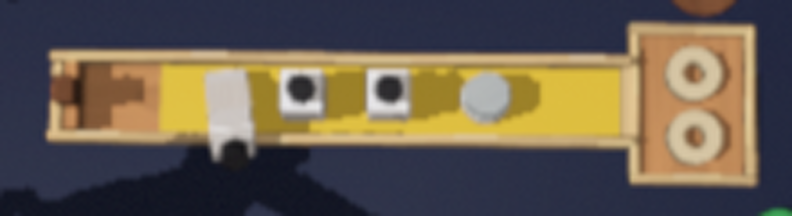

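View pics/s4.png

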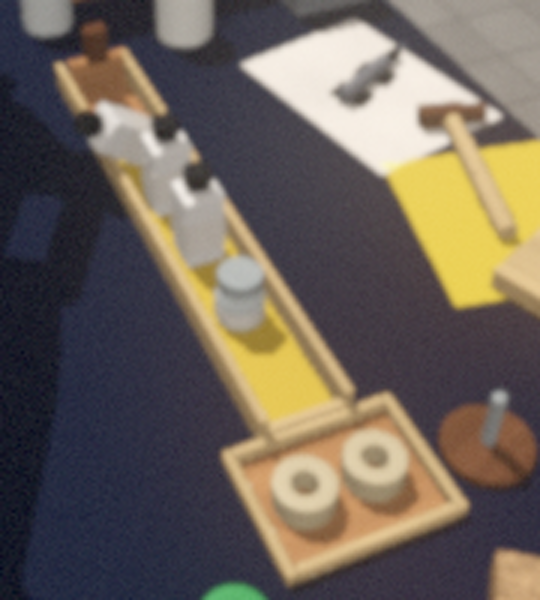

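Both rolls lie flat in the tray, at (333,180) and (333,198). The knocked bottle leans over the near rail with its cap toward the robot. I'll fit its upper face to get its axis.

Run:
```python
from h import *
D=[];
for _ in range(6): p,dep=get_image("top"); D.append(dep)
dep=np.mean(D,0); W=cloud("top",dep); hsv=cv2.cvtColor(p,cv2.COLOR_RGB2HSV)
m=(W[...,2]>.03)&(W[...,0]>.37)&(W[...,0]<.503)&(W[...,1]>.115)&(W[...,1]<.21)&(p.min(2)>110)&(hsv[...,1]<50)
sub=W[176:206,196:214]; 
P=W[m]; print(len(P),P.min(0).round(3),P.max(0).round(3))
for it in range(4):
    c=np.median(P,0) if it==0 else P.mean(0); n=np.linalg.svd(P-P.mean(0))[2][2]; n*=np.sign(n[2]); r=(P-P.mean(0))@n; P=P[abs(r)<max(.004,2*r.std())]; print(len(P),n.round(3),r.std())
b=np.cross(n,[0,1,0]); b*=np.sign(b[2]); b/=np.linalg.norm(b)
v=np.cross(n,b); Q=np.stack([(P-P.mean(0))@b,(P-P.mean(0))@v],1)*1000
rect=cv2.minAreaRect(Q.astype(np.float32)); print("b",b,"v",v,"c",P.mean(0),rect)
al=np.percentile(Q[:,0],[1,99]); print(al)
# darker bits: cap
mc=(W[...,2]>.06)&(W[...,0]>.37)&(W[...,0]<.45)&(W[...,1]>.12)&(W[...,1]<.21)&(p.max(2)<70)
print("cap",mc.sum(),W[mc].mean(0))
```

```text
238 [0.389 0.126 0.036] [0.489 0.193 0.383]
238 [-0.104  0.991  0.081] 0.0133371836211432
238 [-0.104  0.991  0.081] 0.0133371836211432
238 [-0.104  0.991  0.081] 0.0133371836211432
238 [-0.104  0.991  0.081] 0.0133371836211432
b [ 0.61502434 -0.          0.78850812] v [ 0.78158846  0.13219028 -0.60962711] c [0.44452349 0.16410658 0.08109661] ((79.59782409667969, -102.88290405273438), (88.42030334472656, 354.11029052734375), 40.47327423095703)
[-44.76758896 205.39651289]
cap 51 [0.39273738 0.15586338 0.11069473]
```

Run:
```python
from h import *
D=[]
for _ in range(6): p,dep=get_image("top"); D.append(dep)
dep=np.median(D,0); W=cloud("top",dep); hsv=cv2.cvtColor(p,cv2.COLOR_RGB2HSV)
m=(W[...,2]>.045)&(W[...,2]<.1)&(W[...,0]>.425)&(W[...,0]<.5)&(W[...,1]>.13)&(W[...,1]<.205)&(p.min(2)>90)&(hsv[...,1]<60)
P=W[m]
for it in range(5):
    c=P.mean(0); M=np.c_[P[:,:2]-c[:2],np.ones(len(P))]; k=np.linalg.lstsq(M,P[:,2],rcond=None)[0]; r=P[:,2]-M@k; P=P[abs(r)<.006]
print(len(P),c.round(4),k.round(3),r.std())
# profile along x, edges in y
for x0 in np.arange(.38,.51,.008):
    S=W[(abs(W[...,0]-x0)<.005)&(W[...,1]>.12)&(W[...,1]<.215)&(W[...,2]>.042)&(W[...,2]<.15)]
    if len(S)>3: print(round(x0,3),len(S),"y",S[:,1].min().round(3),S[:,1].max().round(3),"z",np.median(S[:,2]).round(3),S[:,2].max().round(3))
```

```text
165 [0.4558 0.1657 0.072 ] [-0.811 -0.005  0.072] 0.0017787122465849265
0.38 6 y 0.151 0.17 z 0.089 0.094
0.388 23 y 0.143 0.17 z 0.095 0.103
0.396 29 y 0.142 0.181 z 0.102 0.108
0.404 33 y 0.138 0.18 z 0.099 0.108
0.412 35 y 0.138 0.182 z 0.09 0.103
0.42 36 y 0.139 0.182 z 0.092 0.098
0.428 36 y 0.139 0.182 z 0.093 0.098
0.436 36 y 0.14 0.184 z 0.088 0.096
0.444 31 y 0.141 0.188 z 0.082 0.086
0.452 24 y 0.145 0.189 z 0.076 0.082
0.46 24 y 0.146 0.19 z 0.069 0.073
0.468 24 y 0.147 0.191 z 0.061 0.067
0.476 31 y 0.148 0.191 z 0.055 0.06
0.484 25 y 0.148 0.192 z 0.05 0.055
0.492 6 y 0.157 0.189 z 0.045 0.049
```

The bottle tilts 51°, heading φ≈π+0.16, with its foot at about (0.4815, 0.171, 0.022). A near-vertical grasp followed by turning back to the normal placing pose will stand it up.

Run:
```python
from h import *
s=1; tau=np.pi/2-np.arctan(.811); phi=np.pi+.16; u=U(phi); h=.06;gz=.030
b=np.cos(tau)*Z+np.sin(tau)*u; n=-np.cos(tau)*u+np.sin(tau)*Z
foot=np.array([.4815,.1705,.022]); g=foot+.06*b+.007*n
d=np.cos(A+tau)*u-np.sin(A+tau)*Z; r=rpy(d,u,s); xy=(.467,.185)
print(g,d,inverse_kinematics(g+.019*d,r))
gripper_to(.066,60); movep(g-.12*d,r); print(move_l(g+.019*d,feed=.08,max_force=12))
gripper_to(.03,60); o=observe(); print(o["opening"],o["grasp_force"],o["eef_pos"])
if o["opening"]>.04:
    move_l(np.array(o["eef_pos"])+.14*Z,feed=.12); print(observe()["opening"])
    movep(*place_pose(xy,np.pi,s,A,up=.12)); print(observe()["opening"])
    move_l(place_pose(xy,np.pi,s,A,up=.03)[0],feed=.12); print(move_l(place_pose(xy,np.pi,s,A,up=-.004)[0],feed=.03,max_force=6))
    o=observe(); print("dz",np.array(o["eef_pos"])-place_pose(xy,np.pi,s,A)[0],o["opening"])
    hold(.2); gripper_to(.068); d=Ro.from_euler('xyz',o["tcp_rot"]).as_matrix()[:,2]
    move_l(np.array(o["eef_pos"])-.09*d,feed=.12); move_l(np.array(observe()["eef_pos"])+.1*Z,feed=.2)
set_joints(PARK); print(observe()["time_s"])
p,dep=get_image("top"); q,_=get_image("side")
a=cv2.resize(p[165:215,145:360],(790,184),interpolation=2);c=cv2.resize(q[130:330,190:370],(360,400),interpolation=2)
v=np.zeros((590,790,3),np.uint8); v[:184]=a; v[188:588,:360]=c; cv2.imwrite("pics/v5.png",v[:,:,::-1])
```

```text
[0.43984711 0.16377808 0.06523022] [-0.08028375 -0.01295615 -0.99668784] [0.18671042 0.13528242 2.00592988 0.00246027 1.08176506 1.59626255]
False
0.04648610816785635 60.08614327197506 [0.4392724  0.16373305 0.04689056]
0.0465650309266803
0.04664128159137303
True
dz [-0.00060059  0.00024131  0.00292244] 0.046343336789855895
83.7
```

View pics/v5.png

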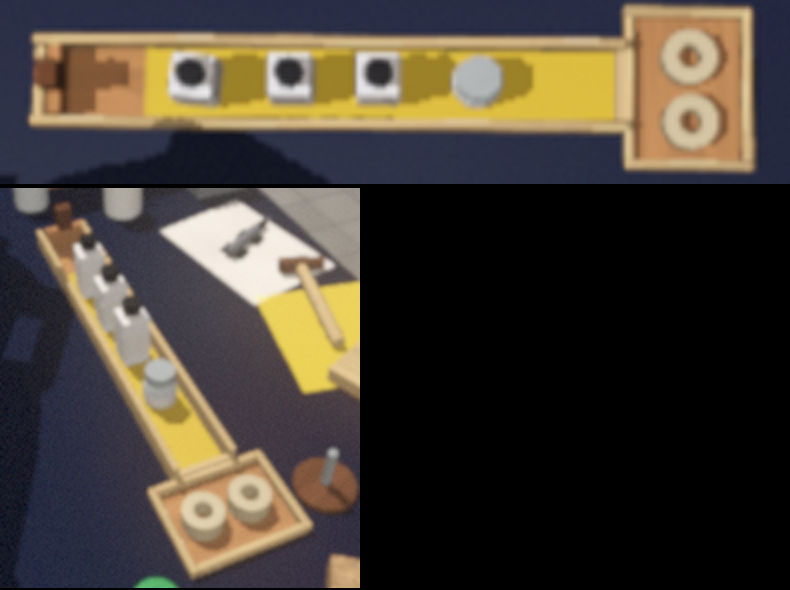

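All three bottles and the jar stand in the lane, with both rolls flat in the tray. Now I'll slide the stop home.

Run:
```python
from h import *
r=min((rpy(-Z,U(np.pi/2),s) for s in(1,-1)),key=lambda r:abs(inverse_kinematics([.467,.341,.2],r)[5]))
gripper_to(.06,30); movep([.467,.341,.2],r); print(move_l([.467,.341,.066],feed=.12,max_force=12))
gripper_to(.02,30); o=observe(); print(o["opening"],o["grasp_force"],o["eef_pos"]); P=np.array(o["eef_pos"])
print(move_l(P-[0,.1,0],feed=.05,max_force=15)); o=observe(); print(o["eef_pos"]-P,o["ft_force"],o["opening"])
hold(.3); gripper_to(.06); Q=np.array(observe()["eef_pos"]); move_l([Q[0],Q[1],.25],feed=.2)
set_joints(PARK); print(observe()["time_s"])
p,dep=get_image("top"); q,_=get_image("side"); W=cloud("top",dep);z=W[...,2]
R=W[(z>.085)&(z<.1)&(W[...,1]>.215)&(W[...,1]<.45)&(W[...,0]>.4)&(W[...,0]<.5)]; print("stop",R.mean(0),R.min(0),R.max(0))
a=cv2.resize(p[165:215,145:360],(790,184),interpolation=2);c=cv2.resize(q[130:330,190:370],(360,400),interpolation=2)
v=np.zeros((590,790,3),np.uint8); v[:184]=a; v[188:588,:360]=c; cv2.imwrite("pics/v6.png",v[:,:,::-1])
```

```text
False
0.029686252796121856 31.1884742975235 [0.46652417 0.34134013 0.06693172]
True
[-2.20872222e-04 -8.52932616e-02  4.19514108e-05] [-0.82813441  3.0172984   1.50750397] 0.029718100159769393
91.4333
stop [0.46708479 0.25652254 0.09421482] [0.45067227 0.24431007 0.08618022] [0.48220975 0.26847242 0.09966498]
```

View pics/v6.png

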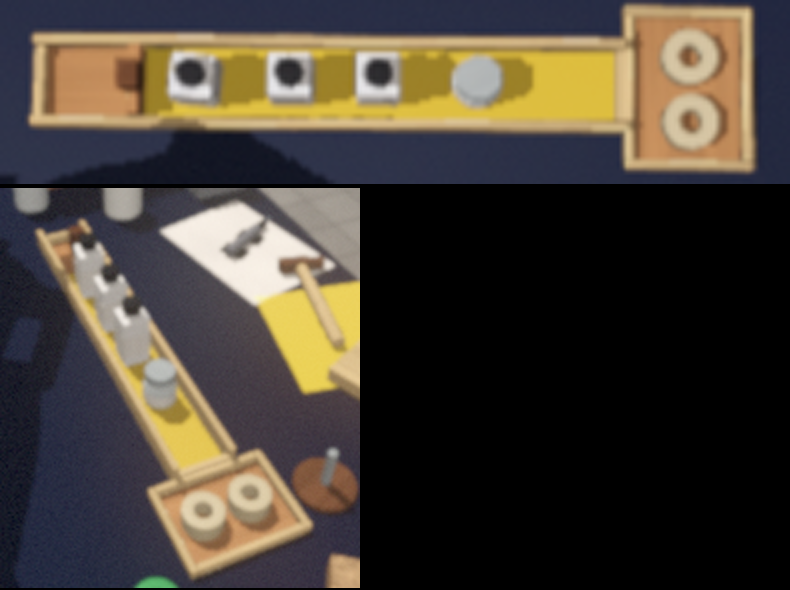

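The stop moved 85 mm until it met a hard stop, and its block is where it should be at home. I'll press it once more to be sure, then hand in.

Run:
```python
from h import *
r=min((rpy(-Z,U(np.pi/2),s) for s in(1,-1)),key=lambda r:abs(inverse_kinematics([.467,.341,.2],r)[5]))
gripper_to(0); movep([.467,.31,.2],r); move_l([.467,.31,.07],feed=.15)
for f in (4,20):
    print(move_l([.467,.25,.07],feed=.03,max_force=f),observe()["eef_pos"],observe()["ft_force"])
move_l([.467,.31,.07],feed=.1); move_l([.467,.31,.25],feed=.2); set_joints(PARK)
p,dep=get_image("top"); W=cloud("top",dep);z=W[...,2]
R=W[(z>.085)&(z<.1)&(W[...,1]>.215)&(W[...,1]<.45)&(W[...,0]>.4)&(W[...,0]<.5)]; print("stop",R.mean(0))
for y in(.185,.085,-.01):
    R=W[(z>.112)&(z<.135)&(abs(W[...,1]-y)<.04)&(abs(W[...,0]-.467)<.06)]; print(y,len(R),R.mean(0))
print(observe()["time_s"]); print(job_done())
```

```text
True [0.46684682 0.27835893 0.06983936] [0.81395735 3.48414305 1.32829089]
True [0.46674372 0.27850636 0.06980955] [0.20126725 3.09285292 0.53870818]
stop [0.467336   0.25687816 0.09336222]
0.185 53 [0.46423462 0.18868964 0.12172783]
0.085 55 [0.46497304 0.08562536 0.12198829]
-0.01 55 [ 0.46563477 -0.00830485  0.1222596 ]
98.5917
the job is handed in; nothing more can be done
None
```

I handed the job in at about 98.6 s: all three bottles that were present and the jar stand upright in the lane, both rolls lie flat in the tray, and the end stop is pushed home against its hard stop; one bottle was knocked over mid-run and I stood it back up, and no pass/fail verdict came back.

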